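# Clamp a swash-plate shaft and hold a probe square on its marked spot

### The job

Swing the chuck's red-knobbed lever anticlockwise (seen from above) as far as it goes, so that the jaws clamp the shaft. Then take the orange probe out of its stand and press its tip on the blue dot, square to the sloping face and lightly, with the sprung plunger about half way in. Finish while holding it still there, never pressing hard, and leave the other things where they lie.

Things in the scene. Friction and masses are not known exactly. Their poses are not given: they have to be found in the camera images.
- chuck: Three-jaw bench chuck fixed to the table: blue 130 mm square foot 10 mm thick, dark knurled sleeve of 90 mm diameter from 14 to 43 mm high, steel face at 48 mm, aluminium jaws up to 62 mm. Origin at the centre of its underside, z up along the chuck's axis.
- sleeve (a joint): Turn of the chuck's sleeve (rad): 0 wide open, 1.15 its stop. Grows anticlockwise seen from above, which closes the three jaws (coupled to it, 4.2 mm per rad). They meet the 20 mm shank at about 0.95 and grip it fully at the stop. The sleeve drags with about 0.25 N m and stays where it is left; closing the last bit needs about 5 N at the lever knob. The lever points at 1.40 rad (from the chuck's x towards its y) plus this value.
- lever_knob (a point): Centre of the top of the upright red knob at the end of the sleeve's lever: a round post of 18 mm diameter, 75 mm above the table at its top, free to grip over the upper 33 mm, 95 mm from the chuck's axis (a thin steel bar joins it to the sleeve at about 36 mm height).
- shaft: Steel shaft of 20 mm diameter standing loosely in the chuck's bore (1 mm play all round), with a sloping aluminium swash plate (disc of 64 mm diameter, 8 mm thick, its centre 75 mm above the shaft's foot) and a 14 mm stub on top, 93 mm above the foot. Origin at the shaft's foot (10 mm above the table), z up along the shaft.
- spot: Blue 12 mm paint dot on the upper face of the swash plate, 21 mm from the shaft's axis. Origin at its centre on the face; z is the outward normal of the face, which leans 0.30 rad (17 degrees) from the shaft's axis, towards the shaft's -x.
- jaw0: One of the chuck's three jaws, aluminium, 20 x 10 x 13 mm, sliding towards the axis as the sleeve turns. Its origin lies on the chuck's axis at table height when fully open and then shifts with it.
- jaw1: One of the chuck's three jaws, aluminium, 20 x 10 x 13 mm, sliding towards the axis as the sleeve turns. Its origin lies on the chuck's axis at table height when fully open and then shifts with it.
- jaw2: One of the chuck's three jaws, aluminium, 20 x 10 x 13 mm, sliding towards the axis as the sleeve turns. Its origin lies on the chuck's axis at table height when fully open and then shifts with it.
- stand: Grey probe stand fixed to the table, a 70 mm square block 55 mm high with a hole of 20 mm, 45 mm deep. Origin at the centre of its underside.
- probe: Hand probe standing upright in the stand. Origin at the underside of its black collar (30 mm diameter, 5 mm thick), which rests on the stand's top, 55 mm above the table; z points up along the probe, away from its tip. Orange square grip 24 x 24 mm (sides along x and y) from 5 to 75 mm above the origin, black cap to 81 mm; below the collar a steel nose of 18 mm diameter narrows to 9 mm at 28 mm below the origin. Weighs about 130 g.
- probe_tip (a point): End of the probe's brass plunger (6 mm diameter, rounded), on the probe's axis, 40 mm below the probe's origin when not pressed.
- plunger (a joint): How far the plunger is pressed in (m): 0 out, 0.010 bottomed. Its spring pushes 1 N at first touch, 3 N at half travel, 5 N at full travel.
- pump: Bystander, to be left alone: aluminium water pump with a round pulley flange, 86 x 100 x 69 mm. Origin under its middle.
- cover: Bystander, to be left alone: flat cast-aluminium engine timing cover, about 160 x 240 x 30 mm. Origin under its middle.
- ratchet: Bystander, to be left alone: steel ratchet with blue handle, about 240 mm long. Origin under its middle.
- thermostat: Bystander, to be left alone: brass thermostat, 54 mm disc with a stem, 38 mm tall. Origin under its middle.
- pliers: Bystander, to be left alone: pliers with one red and one yellow handle, about 180 mm long. Origin under its middle.
- bush: Bystander, to be left alone: small steel bush, 30 mm across, 26 mm tall. Origin under its middle.
Not all that is in view belongs to the job. What is shaped like the probe but purple, turquoise or white is not meant.

How it is judged:
By the outcome, as a careful person would: the job done as asked, in the order asked, and still so for the second after the job is handed in, while the arm keeps its last pose, push and grip.
It also fails if it takes over 53 s, if anything falls off the work surface, if the arm or the gripper's body presses on something with over 40 N, if the wrist force passes 120 N, or if a joint passes its speed limit or range.

### The arm

A 7-joint arm with a two-finger parallel gripper is mounted at the origin on the work surface. World frame = base frame: x ahead of the robot, y to its left, z up, the work surface at z = 0. Lengths are in m, angles in rad, forces in N, time in s.
With the tool pointing down it reaches from about 0.35 to 0.9 m from the base axis. Payload 8.1 kg.
Tool frame: the origin (TCP) lies at the very end of the fingers, on their centre line; the grasp point (between the pads) lies 19 mm behind it (arm.tcp_to_grasp is the z of the grasp point in the tool frame, in m); z points along the fingers, y is the line along which they close (so a half turn about z gives the same grasp; the last joint's range is limited). The gripper opens to 92 mm and grips with 3 to 60 N. Pads are 19 mm wide; open, the fingers measure 130 mm over their backs; the gripper's body (75 mm by 190 mm) begins 47 mm behind the grasp point.
Start: joints at [-1.249, 0.434, 0.025, 1.573, -0.012, 1.134, -0.075], TCP at [0.258, 0.569, 0.193] pointing down, gripper open.
Joint ranges: [-2.62, 2.62], [-0.44, 2.09], [-1.27, 1.32], [0.08, 2.57], [-1.32, 4.46], [0.12, 2], [-2.74, 2.74]. Speed limits (rad/s): [2.22, 2.22, 3.01, 3.01, 3.14, 3.14, 3.14].

### API

Orientations are given as a rotation vector (axis times angle).
In Python, from cell import readout, vision, sign_off, arm gives the robot as it stands. The module is installed in compiled form; this text tells all that it offers.
- The arm moves only by the shell command python3 -m creep 'ROWS' [FORCE]. ROWS is JSON, a list of rows, each a list of 5 numbers: the shift along the tool's x, y, z in units of 4 cm (1.0 is 4 cm), then the turn about the tool's z in units of 4 degrees (1.0 is 4 degrees), then the opening, from 0 (shut) to 1 (fully open). A call has 1 to 12 rows; each row shifts and turns the commanded pose from where the row before left it, along the tool's axes as they then stand; what a row does not reach is not made up. A row lasts 1/8 s, in which the tool goes at most 62.5 mm and 10.7 degrees, less where a joint would pass 70% of its speed; a pose out of reach is approached as far as the arm can. A call with a number of a shift or a turn outside -1 to 1 is refused whole. A call with a gripper value outside its range is refused whole. The fingers move at their own pace and stop on an object; FORCE is the grip in N (left out, the last holds). Time passes only in rows, so rows that do not move let the fingers close. It gives the time, the measured TCP pose, the force, the opening and the grip force at its end, in the units of the state.
- readout.observe(): the state, without advancing time (a new reading comes with each control period).
- vision.get_image(name): name is "scene" or "top" or "wrist"; returns a dict with "pixels" (420x560x3 uint8, blue, green, red), "z_map" (420x560 float32, m along the optical axis (not along the pixel's ray), 0 where there is no reading), "camera_matrix" (3x3 intrinsics, pixels), "k1" (the pictures are not rectified: a ray, as slopes to the right and down, at radius r is drawn at 1 + k1 r^2 times it, then the intrinsics apply), "position" and "rotation" of the camera in the world. Camera axes: x right, y up, looking along -z (the intrinsics and any distortion apply to the point x, -y, -z); pixel columns grow to the right and rows downward; lengths in m; the calibration is good to about 2 mm. A picture is of the moment at which its call begins.
- sign_off(): hands the job in; it is judged then, once.
The state is a dict: "clock": time; "joints": joint angles; "dq": joint speeds; "joint_efforts": joint torques, N m; "position": TCP position; "ee_rot": TCP orientation; "force": force on the tool from outside, world axes, zero at the start; "ft_torque": the same for the moment, N m; "width": opening from 0.0 (shut) to 1.0 (fully open); "gripper_force": force on a finger pad.
Only numpy, scipy, OpenCV 4.12 (cv2) and the standard library are available. Lean on these libraries where they do the work, as an engineer would, in place of code of your own. Each camera call takes 0.05 s, during which the arm holds its last target. There are 200 camera calls.

## Working session

There is one attempt and no reset: what is moved stays moved. The work goes in short steps, Python scripts to look and compute and a shell command to move; the robot and the scene stay as the last step left them, time stands still between calls to the robot, and variables do not carry over. Pictures are saved under pics/ and viewed, at most 10 in all, crops included, and the job is handed in when it is done.

```bash
mkdir -p pics; cat > h.py <<'E'
import numpy as np, cv2
from cell import readout, vision
from scipy.spatial.transform import Rotation as R
def rotm(c):
    r=np.array(c["rotation"],float)
    return r if r.shape==(3,3) else (R.from_rotvec(r).as_matrix() if r.size==3 else R.from_quat(r).as_matrix())
def ray(c,u,v):
    K=np.array(c["camera_matrix"]); 
    p=cv2.undistortPoints(np.array([[[u,v]]],float),K,np.array([c["k1"],0,0,0,0.]))[0,0]
    return np.array(c["position"]), rotm(c)@np.array([p[0],-p[1],-1.])
def onz(c,u,v,z):
    o,d=ray(c,u,v); return o+d*(z-o[2])/d[2]
def dep(c,u,v):
    o,d=ray(c,u,v); return o+d*c["z_map"][int(round(v)),int(round(u))]
def proj(c,P):
    q=rotm(c).T@(np.array(P)-np.array(c["position"])); q=q*[1,-1,-1]; s=q[:2]/q[2]
    s=s*(1+c["k1"]*(s@s)); K=np.array(c["camera_matrix"]); return K[0,0]*s[0]+K[0,2],K[1,1]*s[1]+K[1,2]
E
python3 - <<'E'
from h import *
print(readout.observe())
for n in["scene","top","wrist"]:
    c=vision.get_image(n); cv2.imwrite(f"pics/{n}0.png",c["pixels"]); print(n,c["position"],c["rotation"],c["k1"],c["camera_matrix"])
E
```

```text
{'clock': 0.0, 'joints': array([-1.24860371,  0.43521506,  0.02498643,  1.57412043, -0.01160951,
        1.133999  , -0.07508448]), 'dq': array([ 0.00030889, -0.00056337,  0.00077527,  0.00057223, -0.00062092,
       -0.00021217,  0.00238915]), 'joint_efforts': array([-5.13085488e-04, -6.67874336e+01,  9.84376296e-01, -3.14445019e+01,
       -6.05352013e-02,  4.29682026e-02,  1.13651697e-04]), 'position': array([0.25740575, 0.56889701, 0.19224107]), 'ee_rot': array([-6.62323969e-01, -3.07077972e+00,  2.48868948e-03]), 'force': array([ 0.08609461, -0.56698968,  0.12016468]), 'ft_torque': array([0.04545937, 0.00046814, 0.03179614]), 'gripper_force': 0.0, 'width': 1.0014859685968776}
scene [ 1.0748164  -0.02575585  0.69001627] [0.55281544 0.50446589 1.42779805] -0.009910446040510276 [[379.66593588   0.         273.92631378]
 [  0.         379.66593588 205.71855864]
 [  0.           0.           1.        ]]
top [0.46075265 0.03519502 1.27035723] [ 0.0469571  -0.06552818 -1.59106235] -0.17171907416212961 [[501.83935813   0.         280.27385082]
 [  0.         501.83935813 213.80863707]
 [  0.           0.           1.        ]]
wrist [0.19870993 0.59601795 0.38288696] [-0.2204551  -0.14010792  1.14115059] -0.04832802621447283 [[306.21115439   0.         277.32196572]
 [  0.         306.21115439 211.63105024]
 [  0.           0.           1.        ]]
```

View pics/top0.png

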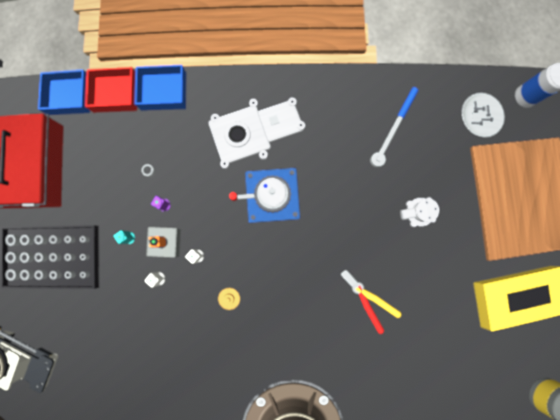

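View pics/scene0.png

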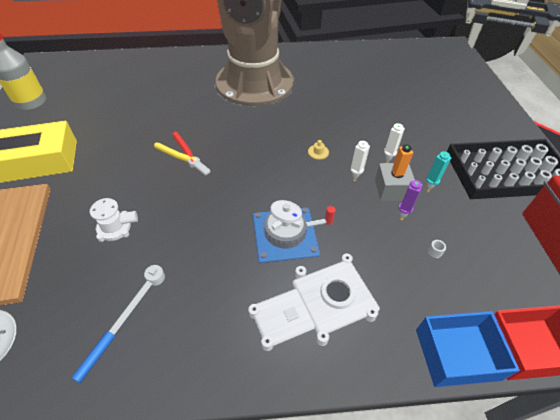

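```bash
cat > m.py <<'E'
from h import *
import sys
def mask(c,lo,hi,roi=None):
    h=cv2.cvtColor(c["pixels"],cv2.COLOR_BGR2HSV); m=cv2.inRange(h,lo,hi)
    if roi: z=np.zeros_like(m); x0,y0,x1,y1=roi; z[y0:y1,x0:x1]=m[y0:y1,x0:x1]; m=z
    return m
def blobs(m,amin=6):
    n,l,s,ce=cv2.connectedComponentsWithStats(m); return [(ce[i],s[i]) for i in range(1,n) if s[i][4]>=amin]
E
python3 - <<'E'
from m import *
t=vision.get_image("top"); s=vision.get_image("scene")
np.set_printoptions(precision=4,suppress=True)
# foot
m=mask(t,(100,120,60),(125,255,255),(235,160,310,230))
cs=max(cv2.findContours(m,0,2)[0],key=cv2.contourArea); r=cv2.minAreaRect(cs); b=cv2.boxPoints(r)
P=np.array([onz(t,*q,.010) for q in b]); print("foot",b.tolist(),P,"ctr",P.mean(0),"side",np.linalg.norm(P-np.roll(P,1,0),axis=1))
for n,c,roi,rois in(("top",t,(220,180,250,210),0),("scene",s,(315,195,345,230),0)):
    for ce,st in blobs(mask(c,(0,120,60),(8,255,255),roi)|mask(c,(172,120,60),(180,255,255),roi)): print("knob",n,ce,st,onz(c,*ce,.073))
for n,c,roi in(("top",t,(140,225,180,260)),("scene",s,(385,135,420,190))):
    for ce,st in blobs(mask(c,(3,120,80),(20,255,255),roi)): print("orange",n,ce,st)
for n,c,roi in(("top",t,(255,175,290,205)),("scene",s,(275,200,305,230))):
    for ce,st in blobs(mask(c,(105,120,60),(130,255,255),roi),3): print("dot",n,ce,st,dep(c,*ce))
for q in((161,203),(124,237),(194,257),(154,280),(157,242)): print("decoy",q,dep(t,*q), dep(t,q[0]-4,q[1]))
cv2.imwrite("pics/crop1.png",np.hstack([cv2.resize(t["pixels"][180:300,100:220],(390,390),interpolation=2),cv2.resize(s["pixels"][110:230,340:460],(390,390),interpolation=2)]))
cv2.imwrite("pics/crop2.png",np.hstack([cv2.resize(t["pixels"][155:235,220:310],(396,352),interpolation=2),cv2.resize(s["pixels"][190:270,250:340],(396,352),interpolation=2)]))
E
```

```text
foot [[244.30001831054688, 171.1000213623047], [295.8775329589844, 167.32606506347656], [299.6337585449219, 218.6609649658203], [248.05624389648438, 222.43492126464844]] [[ 0.6612  0.1083  0.01  ]
 [ 0.6683 -0.0228  0.01  ]
 [ 0.5375 -0.0291  0.01  ]
 [ 0.5307  0.1008  0.01  ]] ctr [0.5994 0.0393 0.01  ] side [0.1308 0.1313 0.1309 0.1301]
knob top [232.6897 195.7931] [229 192   8   9  58] [0.5919 0.1334 0.073 ]
knob scene [329.6742 214.4394] [326 206   9  19 132] [0.6065 0.1298 0.073 ]
orange top [150.8571 237.7143] [150 237   3   3   7]
orange top [159.1827 241.9135] [150 237  16  10 104]
orange scene [401.3773 161.6939] [392 146  21  31 379]
dot top [259.2174 177.9275] [255 175  17  12  69] [0.6427 0.0707 0.0119]
dot top [284.6765 177.8088] [273 175  17  12  68] [0.6418 0.0063 0.0106]
dot top [265.     185.2857] [264 184   3   3   7] [0.6133 0.0551 0.0916]
dot top [255.2 202.8] [255 201   2   4   5] [0.5801 0.0821 0.0074]
dot top [288.8 202.8] [288 201   2   4   5] [ 0.5783 -0.0028  0.008 ]
dot scene [294.5 214.5] [293 213   4   4  10] [0.6118 0.0556 0.0871]
dot scene [303.375 214.125] [302 213   3   4   8] [0.5529 0.0863 0.0097]
decoy (161, 203) [0.5742 0.2978 0.1153] [0.574  0.3064 0.1192]
decoy (124, 237) [0.4964 0.3855 0.1182] [0.4964 0.3938 0.1223]
decoy (194, 257) [0.4477 0.2205 0.1221] [0.4478 0.2298 0.1216]
decoy (154, 280) [0.3962 0.3143 0.1218] [0.3961 0.3247 0.118 ]
decoy (157, 242) [0.4832 0.3027 0.1368] [0.4834 0.3126 0.1342]
```

View pics/crop1.png

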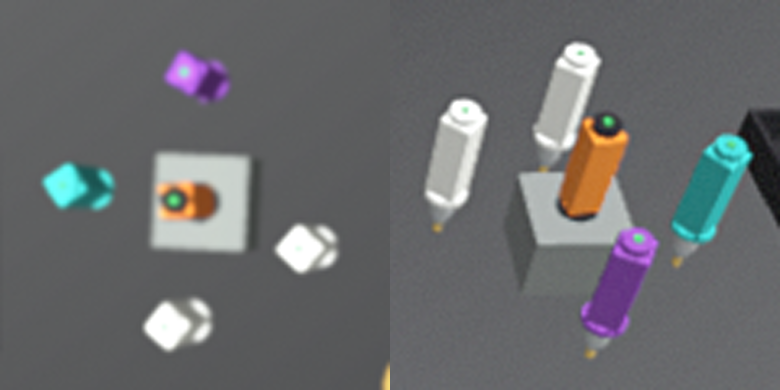

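View pics/crop2.png

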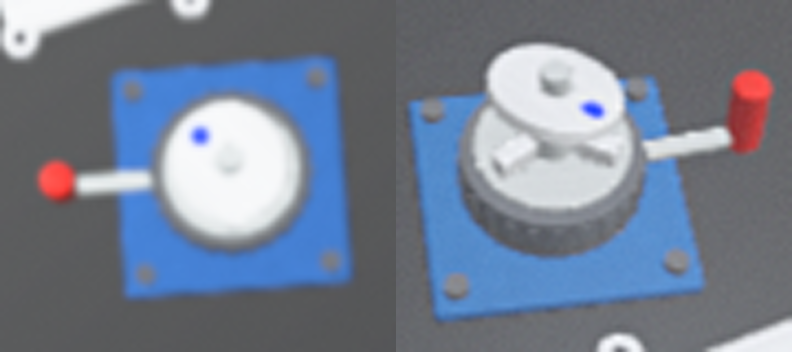

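```bash
cat > d.py <<'E'
# usage: d.py x y z [yaw of tool y axis, deg] : shift & turn units remaining from the current pose
from h import *
import sys
a=[float(v) for v in sys.argv[1:]]
s=readout.observe(); M=R.from_rotvec(s["ee_rot"]).as_matrix()
print("t",round(s["clock"],2),"pos",s["position"].round(4),"yawy",round(np.degrees(np.arctan2(M[1,1],M[0,1])),1),"tilt",np.round(M[:2,2],3),"F",s["force"].round(1),"w",round(s["width"],3),"g",round(s["gripper_force"],1),"j",s["joints"].round(2))
if len(a)>=3: print("shift units",(M.T@(np.array(a[:3])-s["position"])/.04).round(3))
if len(a)>3: print("turn units",round(-((a[3]-np.degrees(np.arctan2(M[1,1],M[0,1]))+180)%360-180)/4,2))
E
python3 -m creep '[[-0.865,-0.461,0,0,1],[-0.865,-0.461,0,0,1],[-0.865,-0.461,0,0,1],[-0.865,-0.461,0,0,1],[-0.865,-0.461,0,0,1],[-0.865,-0.461,0,0,1],[-0.865,-0.461,0,0,1],[-0.865,-0.461,0,0,1],[-0.865,-0.461,0,0,1],[-0.865,-0.461,0,0,1],[-0.865,-0.461,0,0,1],[-0.865,-0.461,0,0,1]]'
python3 d.py .592 .134 .19 4.5
```

```text
clock: 1.75
position: [0.5453, 0.1957, 0.193]
ee_rot: [-0.662, -3.071, -0.0]
force: [-0.7, -0.8, 0.6]
width: 1.002
gripper_force: 0.0
t 1.75 pos [0.5453 0.1957 0.193 ] yawy 65.7 tilt [-0.  0.] F [-0.7 -0.8  0.6] w 1.002 g 0.0 j [-0.57  0.36  0.18  1.7  -0.07  1.09  0.78]
shift units [-1.698 -0.923  0.075]
turn units 15.29
```

```bash
python3 -m creep '[[-0.85,-0.46,0,0,0.6],[-0.85,-0.46,0,0,0.6],[0,0,0.15,1,0.6],[0,0,0.15,1,0.6],[0,0,0.15,1,0.6],[0,0,0.15,1,0.6],[0,0,0.15,1,0.6],[0,0,0.15,1,0.6],[0,0,0.15,1,0.6],[0,0,0.15,1,0.6],[0,0,0.15,1,0.6],[0,0,0.15,1,0.6]]'
python3 -m creep '[[0,0,0.1,1,0.6],[0,0,0.1,1,0.6],[0,0,0.1,1,0.6],[0,0,0.1,1,0.6],[0,0,0.1,1,0.6],[0,0,0,0.3,0.6]]'
python3 d.py .592 .134 .045 4.5
python3 - <<'E'
from m import *
for n,z in(("wrist",.075),("top",.075)):
    c=vision.get_image(n); cv2.imwrite(f"pics/{n}1.png",c["pixels"])
    m=mask(c,(0,120,60),(8,255,255))|mask(c,(172,120,60),(180,255,255))
    for ce,st in blobs(m,30): print(n,ce,st,onz(c,*ce,z),dep(c,*ce))
E
```

```text
clock: 3.25
position: [0.5914, 0.1353, 0.1327]
ee_rot: [-1.675, -2.657, 0.0]
force: [0.1, 0.5, -0.3]
width: 0.6
gripper_force: 0.0
clock: 4.0
position: [0.5912, 0.1352, 0.1127]
ee_rot: [-2.134, -2.305, 0.001]
force: [0.3, 1.2, 0.7]
width: 0.606
gripper_force: 0.0
t 4.0 pos [0.5912 0.1352 0.1127] yawy 4.4 tilt [-0.001 -0.   ] F [0.3 1.2 0.7] w 0.606 g 0.0 j [-0.62  0.5   0.44  1.74 -0.25  0.95  0.  ]
shift units [-0.032  0.019  1.692]
turn units -0.02
wrist [278.07590759 217.07755776] [267 201  23  32 606] [0.59223274 0.13846762 0.075     ] [0.59227875 0.13791086 0.07294739]
top [109.52486721  89.33317238] [  85   67   52   45 2071] [0.86743731 0.44110639 0.075     ] [8.92889098e-01 4.66509786e-01 1.90235669e-04]
top [ 22.93097998 158.2971549 ] [   0  113   47   92 3796] [0.70012306 0.66736511 0.075     ] [0.68868037 0.63714531 0.13214199]
top [ 54.05206612 164.39586777] [  40  119   23   88 1210] [0.68116699 0.58122944 0.075     ] [0.68429915 0.58898877 0.05801357]
top [ 13.12903226 206.58064516] [  4 206  18   2  31] [0.57815907 0.6909905  0.075     ] [0.58161688 0.71030476 0.03979476]
top [371.19354839 314.14516129] [359 293  25  41 310] [ 0.30131859 -0.19188333  0.075     ] [ 0.29326399 -0.20335532  0.0146106 ]
```

View pics/wrist1.png

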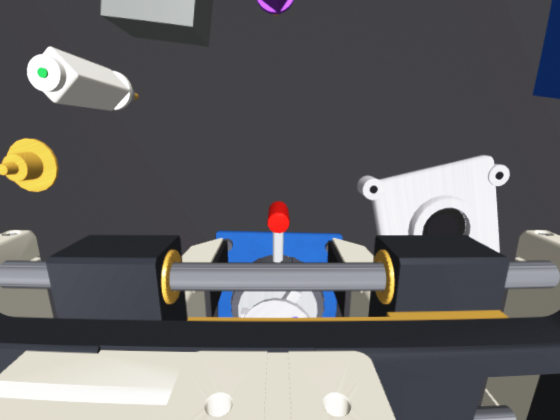

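```bash
python3 -m creep '[[0,0,0.42,0,0.6],[0,0,0.42,0,0.6],[0,0,0.42,0,0.6],[0,0,0.42,0,0.6],[0,0,0,0,0.1],[0,0,0,0,0.1],[0,0,0,0,0.1],[0,0,0,0,0.1]]' 20
python3 d.py .592 .134 .045 4.5
```

```text
clock: 5.1
position: [0.5918, 0.1353, 0.0464]
ee_rot: [2.133, 2.306, 0.001]
force: [-0.2, -0.1, -0.7]
width: 0.218
gripper_force: 0.0
t 5.1 pos [0.5918 0.1353 0.0464] yawy 4.5 tilt [0.001 0.   ] F [-0.2 -0.1 -0.7] w 0.218 g 0.0 j [-0.59  0.58  0.4   1.8  -0.3   0.82  0.04]
shift units [-0.033  0.002  0.035]
turn units -0.01
```

```bash
python3 -m creep '[[0,0,0,0,0.1],[0,0,0,0,0.1],[-0.006,-0.166,0,-1,0.1],[-0.006,-0.166,0,-1,0.1],[-0.006,-0.166,0,-1,0.1],[-0.006,-0.166,0,-1,0.1],[-0.006,-0.166,0,-1,0.1],[-0.006,-0.166,0,-1,0.1],[-0.006,-0.166,0,-1,0.1],[-0.006,-0.166,0,-1,0.1],[-0.006,-0.166,0,-1,0.1],[-0.006,-0.166,0,-1,0.1]]' 20
python3 d.py .5994 .0393 .045
```

```text
clock: 6.6
position: [0.5321, 0.108, 0.0459]
ee_rot: [1.213, 2.898, 0.0]
force: [-0.0, -0.1, 0.1]
width: 0.1
gripper_force: 0.0
t 6.6 pos [0.5321 0.108  0.0459] yawy 44.6 tilt [0. 0.] F [-0.  -0.1  0.1] w 0.1 g 0.0 j [-0.45  0.48  0.21  1.95 -0.15  0.73  0.62]
shift units [-2.404 -0.008  0.024]
```

```bash
python3 - <<'E'
from m import *
c=vision.get_image("wrist"); s=vision.get_image("scene")
cv2.imwrite("pics/w2.png",np.hstack([cv2.resize(c["pixels"],(400,300)),cv2.resize(s["pixels"][170:290,220:380],(400,300))]))
m=mask(c,(0,120,60),(8,255,255))|mask(c,(172,120,60),(180,255,255))
for ce,st in blobs(m,30): print(ce,st,onz(c,*ce,.073),dep(c,*ce))
m=mask(s,(0,120,60),(8,255,255),(220,170,380,290))|mask(s,(172,120,60),(180,255,255),(220,170,380,290))
for ce,st in blobs(m,10): print(ce,st,dep(s,*ce))
E
```

```text
[329.67424242 214.43939394] [326 206   9  19 132] [0.6025114  0.13110968 0.06770191]
```

View pics/w2.png

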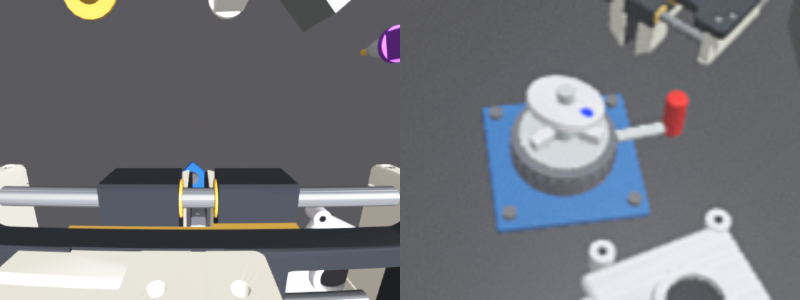

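```bash
python3 - <<'E'
from m import *
np.set_printoptions(precision=4,suppress=True)
for n in("scene","top","wrist"):
    c=vision.get_image(n); p=readout.observe()["position"]; print(n,proj(c,p),proj(c,p+[0,0,.019]),c["position"])
    if n=="scene":
        u,v=map(int,proj(c,p)); 
        cv2.imwrite("pics/s3.png",cv2.resize(c["pixels"][90:240,230:400],(680,600)))
        print([dep(c,u+a,v+b) for a in(-4,0,4) for b in(-12,-6,0)])
E
```

```text
scene (np.float64(312.79468424739855), np.float64(196.26359233210422)) (np.float64(313.51260722654575), np.float64(190.63252104209624)) [ 1.0748 -0.0258  0.69  ]
[array([0.5346, 0.0935, 0.0903]), array([ 0.4709,  0.1091, -0.0021]), array([ 0.4915,  0.1062, -0.0004]), array([0.5289, 0.1035, 0.0833]), array([0.4744, 0.1182, 0.0011]), array([ 0.4921,  0.1158, -0.0005]), array([0.5479, 0.1075, 0.1036]), array([0.5493, 0.1089, 0.0863]), array([ 0.4928,  0.1253, -0.0006])]
top (np.float64(244.28027333081593), np.float64(220.95296883603447)) (np.float64(243.8026800702837), np.float64(220.50076472167007)) [0.4608 0.0352 1.2704]
wrist (np.float64(276.90864286267816), np.float64(236.14281147323896)) (np.float64(276.8605265664844), np.float64(246.42329433998373)) [0.4875 0.1548 0.2365]
```

View pics/s3.png

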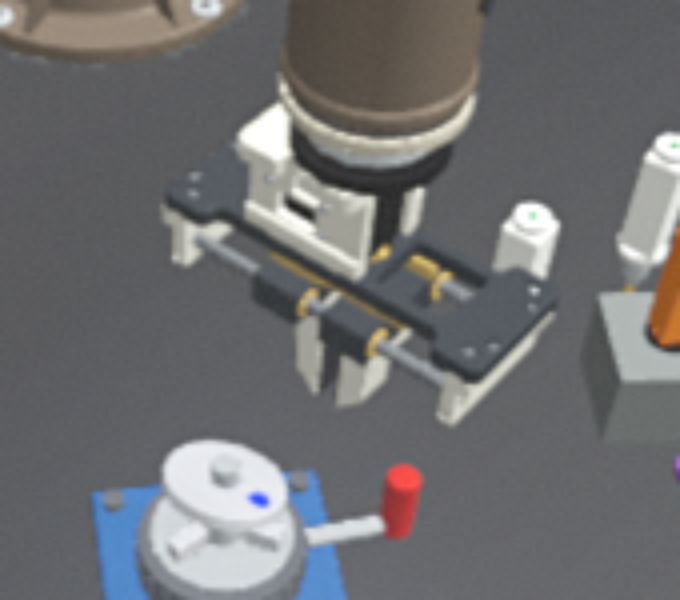

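```bash
cat >> h.py <<'E'
def tri(rs):
    A=0;b=0
    for o,d in rs:
        d=d/np.linalg.norm(d); Q=np.eye(3)-np.outer(d,d); A=A+Q; b=b+Q@o
    x=np.linalg.solve(A,b); return x,[np.linalg.norm(np.cross(x-o,d/np.linalg.norm(d))) for o,d in rs]
E
python3 - <<'E'
from m import *
np.set_printoptions(precision=4,suppress=True)
s=vision.get_image("scene"); t=vision.get_image("top")
m=mask(t,(0,120,60),(8,255,255),(205,170,260,250))|mask(t,(172,120,60),(180,255,255),(205,170,260,250))
for ce,st in blobs(m,10): print("top knob",ce,st)
print(tri([ray(s,330,208.5),ray(t,232.7,195.8)]))
for v in range(204,226,3): print(v,dep(s,330,v))
print("finger")
for u in(306,308,315,317,319):
  print(u,[ (v,dep(s,u,v)) for v in range(178,194,3)])
print(readout.observe()["force"])
w=vision.get_image("wrist")
for u in range(258,300,4): print(u,[(v,dep(w,u,v)) for v in(225,235)])
E
```

```text
(array([0.5918, 0.1331, 0.0739]), [np.float64(0.00018777169973139692), np.float64(0.00018777169973142316)])
204 [ 0.5202  0.1544 -0.0003]
207 [0.589  0.1333 0.0754]
210 [0.5945 0.1326 0.0723]
213 [0.602  0.1314 0.0719]
216 [0.6011 0.1329 0.0604]
219 [0.6002 0.1345 0.0486]
222 [0.6006 0.1356 0.0384]
225 [ 0.5798  0.1441 -0.0017]
finger
306 [(178, array([0.5304, 0.0887, 0.105 ])), (181, array([0.5291, 0.0896, 0.0942])), (184, array([0.5298, 0.0902, 0.0854])), (187, array([0.4635, 0.105 , 0.0009])), (190, array([ 0.472 ,  0.104 , -0.0004])), (193, array([ 0.4816,  0.1027, -0.0004]))]
308 [(178, array([0.5346, 0.0921, 0.1091])), (181, array([0.5343, 0.0928, 0.0995])), (184, array([0.534 , 0.0936, 0.0897])), (187, array([0.5312, 0.0949, 0.0769])), (190, array([ 0.4716,  0.109 , -0.0013])), (193, array([ 0.4817,  0.1075, -0.0007]))]
315 [(178, array([0.5754, 0.097 , 0.1518])), (181, array([0.546, 0.105, 0.111])), (184, array([0.5471, 0.1056, 0.1029])), (187, array([0.5487, 0.106 , 0.0953])), (190, array([0.549 , 0.1068, 0.0861])), (193, array([ 0.4822,  0.1246, -0.0017]))]
317 [(178, array
[... 788 characters left out ...]
 0.5329,  0.1002, -0.0002])), (235, array([0.5368, 0.0964, 0.0087]))]
274 [(225, array([ 0.5355,  0.1021, -0.0017])), (235, array([0.5393, 0.0984, 0.0079]))]
278 [(225, array([ 0.5378,  0.1044, -0.0016])), (235, array([0.5419, 0.1002, 0.0061]))]
282 [(225, array([ 0.5398,  0.1069, -0.0004])), (235, array([ 0.5459,  0.1008, -0.0009]))]
286 [(225, array([ 0.5425,  0.1089, -0.0021])), (235, array([ 0.5485,  0.1029, -0.0019]))]
290 [(225, array([ 0.5446,  0.1113, -0.0011])), (235, array([ 0.5508,  0.1052, -0.0018]))]
294 [(225, array([ 0.547 ,  0.1135, -0.0016])), (235, array([ 0.5532,  0.1074, -0.0022]))]
298 [(225, array([ 0.5491,  0.1159, -0.0008])), (235, array([ 0.5554,  0.1098, -0.0015]))]
```

```bash
python3 - <<'E'
from m import *
from cell import arm
for a in dir(arm):
    if a[0]!='_': print(a,getattr(arm,a))
w=vision.get_image("wrist"); p=readout.observe()["position"]
print("w",w["position"],rotm(w)[:,2])
for v in range(270,330,6): print(v,[dep(w,u,v).round(3).tolist() for u in(262,268,290,296)])
E
```

```text
PlanningError <class 'cell.PlanningError'>
tcp_to_grasp -0.0188
w [0.48743337 0.15494932 0.23638391] [-0.17125781  0.17493738  0.96957087]
270 [[0.509, 0.127, 0.16], [0.51, 0.128, 0.16], [0.515, 0.132, 0.16], [0.516, 0.133, 0.16]]
276 [[0.51, 0.126, 0.162], [0.511, 0.127, 0.161], [0.516, 0.131, 0.161], [0.516, 0.132, 0.162]]
282 [[0.511, 0.125, 0.163], [0.513, 0.126, 0.161], [0.516, 0.13, 0.162], [0.518, 0.131, 0.162]]
288 [[0.512, 0.124, 0.162], [0.514, 0.124, 0.161], [0.518, 0.128, 0.161], [0.52, 0.13, 0.161]]
294 [[0.527, 0.106, 0.124], [0.537, 0.098, 0.102], [0.536, 0.113, 0.123], [0.533, 0.119, 0.134]]
300 [[0.529, 0.104, 0.125], [0.564, 0.067, 0.037], [0.537, 0.112, 0.125], [0.534, 0.117, 0.134]]
306 [[0.531, 0.102, 0.125], [0.566, 0.065, 0.042], [0.539, 0.11, 0.124], [0.536, 0.115, 0.134]]
312 [[0.533, 0.1, 0.124], [0.569, 0.062, 0.043], [0.541, 0.108, 0.124], [0.537, 0.114, 0.135]]
318 [[0.515, 0.121, 0.17], [0.516, 0.122, 0.17], [0.52, 0.126, 0.171], [0.521, 0.127, 0.171]]
324 [[0.513, 0.124, 0.179], [0.514, 0.125, 0.179], [0.517, 0.129, 0.179], [0.518, 0.13, 0.179]]
```

```bash
python3 -m creep '[[0,0,-0.4,0,0.6],[-0.006,0.166,0,1,0.6],[-0.006,0.166,0,1,0.6],[-0.006,0.166,0,1,0.6],[-0.006,0.166,0,1,0.6],[-0.006,0.166,0,1,0.6],[-0.006,0.166,0,1,0.6],[-0.006,0.166,0,1,0.6],[-0.006,0.166,0,1,0.6],[-0.006,0.166,0,1,0.6],[-0.006,0.166,0,1,0.6],[0,0,0,0,0.6]]' 20
python3 d.py .592 .1335 .014 4.5
```

```text
clock: 8.55
position: [0.5922, 0.1353, 0.0628]
ee_rot: [2.132, 2.306, 0.002]
force: [-0.3, 0.4, -0.3]
width: 0.602
gripper_force: 0.0
t 8.55 pos [0.5922 0.1353 0.0628] yawy 4.5 tilt [0.001 0.   ] F [-0.3  0.4 -0.3] w 0.602 g 0.0 j [-0.59  0.56  0.41  1.79 -0.28  0.85  0.03]
shift units [-0.046 -0.01   1.219]
turn units -0.0
```

```bash
python3 -m creep '[[-0.04,0,0.3,0,0.6],[0,0,0.3,0,0.6],[0,0,0.3,0,0.6],[0,0,0.3,0,0.6],[0,0,0,0,0.6],[0,0,0,0,0.1],[0,0,0,0,0.1],[0,0,0,0,0.1],[0,0,0,0,0.1],[0,0,0,0,0.1],[0,0,0,0,0.1]]' 20
python3 d.py .592 .1335 .014 4.5
```

```text
clock: 9.93
position: [0.5918, 0.1335, 0.014]
ee_rot: [2.133, 2.306, 0.001]
force: [-0.7, 0.3, 2.8]
width: 0.193
gripper_force: 20.0
t 9.93 pos [0.5918 0.1335 0.014 ] yawy 4.5 tilt [0. 0.] F [-0.7  0.3  2.8] w 0.193 g 20.0 j [-0.56  0.62  0.38  1.82 -0.32  0.76  0.06]
shift units [-0.     0.005 -0.   ]
turn units -0.01
```

```bash
python3 -m creep '[[-0.006,-0.166,0,-1,0.1],[-0.006,-0.166,0,-1,0.1],[-0.006,-0.166,0,-1,0.1],[-0.006,-0.166,0,-1,0.1],[-0.006,-0.166,0,-1,0.1],[-0.006,-0.166,0,-1,0.1],[-0.006,-0.166,0,-1,0.1],[-0.006,-0.166,0,-1,0.1],[-0.006,-0.166,0,-1,0.1],[-0.006,-0.166,0,-1,0.1],[-0.006,-0.166,0,-1,0.1],[-0.006,-0.166,0,-1,0.1]]'
python3 d.py .5994 .0393 .014
```

```text
clock: 11.42
position: [0.5238, 0.0973, 0.014]
ee_rot: [1.007, 2.976, 0.002]
force: [0.1, 3.3, -0.5]
width: 0.19
gripper_force: 20.0
t 11.43 pos [0.5238 0.0973 0.014 ] yawy 52.6 tilt [0.001 0.001] F [ 0.1  3.3 -0.5] w 0.19 g 20.0 j [-0.38  0.51  0.14  1.99 -0.11  0.64  0.74]
shift units [-2.382 -0.005  0.   ]
```

```bash
python3 -m creep '[[-0.006,-0.166,0,-1,0.1],[-0.003,-0.12,0,-0.7,0.1],[0,0,0,0,0.1]]'
python3 d.py .5994 .0393 .014
```

```text
clock: 11.8
position: [0.5171, 0.0876, 0.014]
ee_rot: [-0.832, -3.029, -0.001]
force: [-0.7, 3.2, 1.4]
width: 0.19
gripper_force: 20.0
t 11.8 pos [0.5171 0.0876 0.014 ] yawy 59.3 tilt [0.    0.001] F [-0.7  3.2  1.4] w 0.19 g 20.0 j [-0.34  0.5   0.1   2.01 -0.08  0.63  0.85]
shift units [-2.386e+00  1.300e-02 -1.000e-03]
```

```bash
for i in 1 2; do :; done; python3 -m creep '[[-0.002,-0.083,0,-0.5,0.1],[0,0,0,0,0.1]]'; python3 -m creep '[[-0.002,-0.083,0,-0.5,0.1],[0,0,0,0,0.1]]'; python3 d.py .5994 .0393 .014
```

```text
clock: 12.05
position: [0.5173, 0.0873, 0.0141]
ee_rot: [0.776, 3.042, 0.006]
force: [4.3, 11.8, -5.8]
width: 0.193
gripper_force: 20.0
clock: 12.3
position: [0.5178, 0.0872, 0.0142]
ee_rot: [0.719, 3.053, 0.012]
force: [10.6, 20.0, -14.6]
width: 0.189
gripper_force: 20.0
t 12.3 pos [0.5178 0.0872 0.0142] yawy 63.5 tilt [0.007 0.006] F [ 10.6  20.  -14.6] w 0.189 g 20.0 j [-0.32  0.5   0.08  2.02 -0.07  0.62  0.91]
shift units [-2.36  -0.16   0.011]
```

```bash
python3 -m creep '[[0,0.1,0,0,0.1],[0,0.04,0,0,0.5],[0,0,0,0,0.5],[0,0,0,0,0.5],[0,0,-0.7,0,0.5],[0,0,-0.9,0,0.5],[0,0,-0.9,0,0.5],[0,0,-0.9,0,0.5],[0,0,0,0,0.5]]'; python3 d.py .5994 .0393 .014
python3 - <<'E'
from m import *
np.set_printoptions(precision=4,suppress=True)
s=vision.get_image("scene"); t=vision.get_image("top")
for n,c,roi in(("t",t,(200,150,320,250)),("s",s,(230,150,400,270))):
    for ce,st in blobs(mask(c,(0,120,60),(8,255,255),roi)|mask(c,(172,120,60),(180,255,255),roi),10): print(n,"knob",ce,st,onz(c,*ce,.073))
# probe: cap green dot & orange grip, stand top
for n,c,roi in(("t",t,(130,225,190,262)),("s",s,(380,130,425,200))):
    for ce,st in blobs(mask(c,(40,60,60),(80,255,255),roi),2): print(n,"green",ce,st, onz(c,*ce,.136))
    m=mask(c,(3,110,70),(22,255,255),roi); k=cv2.findContours(m,0,2)[0]; k=max(k,key=cv2.contourArea); print(n,cv2.minAreaRect(k))
hs=cv2.cvtColor(t["pixels"],cv2.COLOR_BGR2HSV)
m=cv2.inRange(hs,(0,0,110),(180,60,230)); z=np.zeros_like(m); z[222:264,141:184]=m[222:264,141:184]
k=max(cv2.findContours(z,0,2)[0],key=cv2.contourArea); b=cv2.boxPoints(cv2.minAreaRect(cv2.convexHull(k)))
P=np.array([onz(t,*q,.055) for q in b]); print("stand",b.tolist(),P,P.mean(0),np.linalg.norm(P-np.roll(P,1,0),axis=1))
E
```

```text
clock: 13.42
position: [0.5182, 0.086, 0.1524]
ee_rot: [0.727, 3.052, 0.004]
force: [0.2, 0.7, -0.0]
width: 0.501
gripper_force: 0.0
t 13.43 pos [0.5182 0.086  0.1524] yawy 63.2 tilt [0.005 0.001] F [ 0.2  0.7 -0. ] w 0.501 g 0.0 j [-0.35  0.31  0.11  1.88 -0.04  0.95  0.88]
shift units [-2.324 -0.139  3.469]
s knob [304.453  189.0769] [301 181   8  18 117] [0.5332 0.0872 0.073 ]
t green [153. 241.] [151 239   5   5  21] [0.4856 0.3122 0.136 ]
t ((157.0, 241.0), (10.0, 16.0), 90.0)
s green [406.6429 146.7857] [405 145   4   5  14] [0.4843 0.3121 0.136 ]
s green [416.   182.75] [415 182   3   2   4] [0.589  0.2988 0.136 ]
s ((401.2919616699219, 162.1970672607422), (14.694952011108398, 30.244260787963867), 19.98310661315918)
stand [[146.0, 226.0], [176.0, 226.0], [176.0, 257.0], [146.0, 257.0]] [[0.5244 0.3492 0.055 ]
 [0.523  0.2746 0.055 ]
 [0.4476 0.2754 0.055 ]
 [0.4487 0.3498 0.055 ]] [0.4859 0.3123 0.055 ] [0.0757 0.0746 0.0754 0.0743]
```

```bash
python3 d.py .485 .312 .16 90; python3 - <<'E'
from m import *
np.set_printoptions(precision=4,suppress=True)
for n,z0 in(("scene",0),("top",0)):
    c=vision.get_image(n); H,W=c["z_map"].shape
    pts=[]
    for v in range(150,240):
        for u in range(240,320):
            if c["z_map"][v,u]>0:
                p=dep(c,u,v); q=p[:2]-[.5994,.0393]
                if 11<np.hypot(*q)*1e3<29 and .070<p[2]<.105: pts.append(p)
    P=np.array(pts); print(n,len(P))
    if len(P)<20: continue
    for _ in range(4):
        A=np.c_[P[:,:2]-[.5994,.0393],np.ones(len(P))]; k=np.linalg.lstsq(A,P[:,2],rcond=None)[0]; r=P[:,2]-A@k; P=P[abs(r)<max(.002,1.5*r.std())]
    nn=np.array([-k[0],-k[1],1]); nn/=np.linalg.norm(nn); print(k,nn,"lean",np.arccos(nn[2]),"dir",np.degrees(np.arctan2(nn[1],nn[0])),len(P),r.std())
E
```

```text
t 13.53 pos [0.5163 0.0858 0.1496] yawy 63.2 tilt [ 0. -0.] F [-0.3 -0.2 -0.9] w 0.498 g 0.0 j [-0.35  0.31  0.11  1.88 -0.04  0.95  0.88]
shift units [ 3.246  4.697 -0.259]
turn units -6.69
scene 322
[ 0.2236 -0.2132  0.0889] [-0.2136  0.2037  0.9554] lean 0.29962712579306305 dir 136.3698635409894 315 0.0007577545302757821
top 214
[ 0.2147 -0.1853  0.0896] [-0.2065  0.1783  0.9621] lean 0.27634279118699007 dir 139.20359008983328 120 0.0012682453994279632
```

```bash
python3 -m creep '[[0.54,0.783,0,0,0.6],[0.54,0.783,0,0,0.6],[0.54,0.783,-0.1,0,0.6],[0.54,0.783,0,0,0.6],[0.54,0.783,0,0,0.6],[0.54,0.783,0,0,0.6],[0,0,0,-1,0.6],[0,0,0,-1,0.6],[0,0,0,-1,0.6],[0,0,0,-1,0.6],[0,0,0,-1,0.6],[0,0,0,-1,0.6]]'; python3 d.py .485 .312 .16 90
python3 - <<'E'
from m import *
np.set_printoptions(precision=4,suppress=True)
w=vision.get_image("wrist"); t=vision.get_image("top")
cv2.imwrite("pics/w4.png",w["pixels"])
for ce,st in blobs(mask(w,(40,60,60),(80,255,255)),6): print("green",ce,st,onz(w,*ce,.136),dep(w,*ce))
for ce,st in blobs(mask(w,(3,110,70),(22,255,255)),30): print("orange",ce,st)
E
```

```text
clock: 15.12
position: [0.4847, 0.3117, 0.1523]
ee_rot: [-0.072, -3.139, 0.002]
force: [-0.3, -0.8, -1.0]
width: 0.597
gripper_force: 0.0
t 15.12 pos [0.4847 0.3117 0.1523] yawy 87.4 tilt [-0.002 -0.001] F [-0.3 -0.8 -1. ] w 0.597 g 0.0 j [-0.62  0.4  -0.05  1.74  0.02  1.01  0.84]
shift units [-0.006  0.008 -0.192]
turn units -0.65
green [287.7917  97.5   ] [285  94   7   8  48] [0.3971 0.3221 0.136 ] [0.3954 0.3226 0.1209]
green [159.5 181.8] [156 179   8   7  40] [0.4476 0.2322 0.136 ] [0.4497 0.2259 0.1201]
green [277.1099 229.    ] [272 224  11  11  91] [0.4849 0.3113 0.136 ] [0.4846 0.3113 0.137 ]
green [389.1081 232.9189] [386 230   8   6  37] [0.4914 0.391  0.136 ] [0.4961 0.3961 0.1221]
orange [141.5484  69.4677] [131  43  17  49  62]
orange [126.      56.5405] [121  52  10  10  37]
orange [108.5714  64.0286] [104  62  10   5  35]
orange [123.4968  72.5541] [112  63  20  17 157]
orange [275.6741 209.4881] [260 192  35  51 758]
orange [171.3632 273.6841] [161 250  21  55 402]
orange [384.826 275.302] [374 250  21  55 500]
orange [374.8862 316.8726] [ 187  310  321   12 1845]
```

View pics/w4.png

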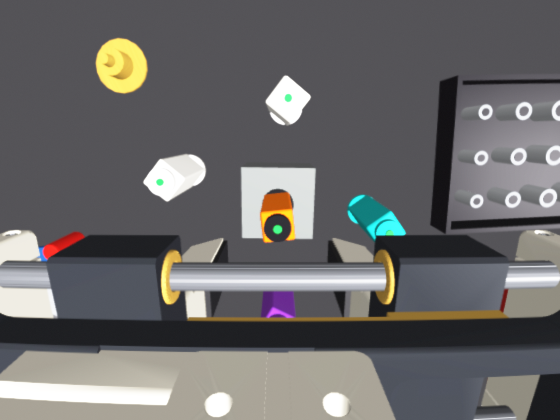

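```bash
python3 -m creep '[[0,0,0.5,0,0.6],[0,0,0.5,0,0.6],[0,0,0.5,0,0.6],[0,0,0.5,0,0.6],[0,0,0.5,0,0.6],[0,0,0.06,0,0.4],[0,0,0,0,0.1],[0,0,0,0,0.1],[0,0,0,0,0.1],[0,0,0,0,0.1]]' 10; python3 d.py .485 .312 .05 87
```

```text
clock: 16.48
position: [0.4859, 0.3125, 0.0521]
ee_rot: [0.075, 3.14, 0.001]
force: [0.7, 0.5, 3.5]
width: 0.273
gripper_force: 9.8
t 16.48 pos [0.4859 0.3125 0.0521] yawy 87.3 tilt [0.001 0.001] F [0.7 0.5 3.5] w 0.273 g 9.8 j [-0.63  0.51 -0.05  1.84  0.04  0.79  0.82]
shift units [ 0.021 -0.013  0.053]
turn units 0.06
```

```bash
python3 -m creep '[[0,0,-0.19,0,0.1],[0,0,-0.19,0,0.1],[0.11,0,0,0,0.1],[0.11,0,0,0,0.1],[0.11,0,0,0,0.1],[0.11,0,0,0,0.1],[0.11,0,0,0,0.1],[0,0,0,0,0.1]]'; python3 d.py
python3 - <<'E'
from m import *
c=vision.get_image("scene"); cv2.imwrite("pics/s5.png",cv2.resize(c["pixels"][90:220,330:470],(646,600),interpolation=2))
E
```

```text
clock: 17.48
position: [0.4625, 0.3132, 0.0663]
ee_rot: [-0.074, -3.14, 0.001]
force: [0.5, 1.0, -1.6]
width: 0.259
gripper_force: 10.0
t 17.48 pos [0.4625 0.3132 0.0663] yawy 87.3 tilt [-0.001 -0.   ] F [ 0.5  1.  -1.6] w 0.259 g 10.0 j [-0.65  0.47 -0.06  1.88  0.04  0.8   0.8 ]
```

View pics/s5.png

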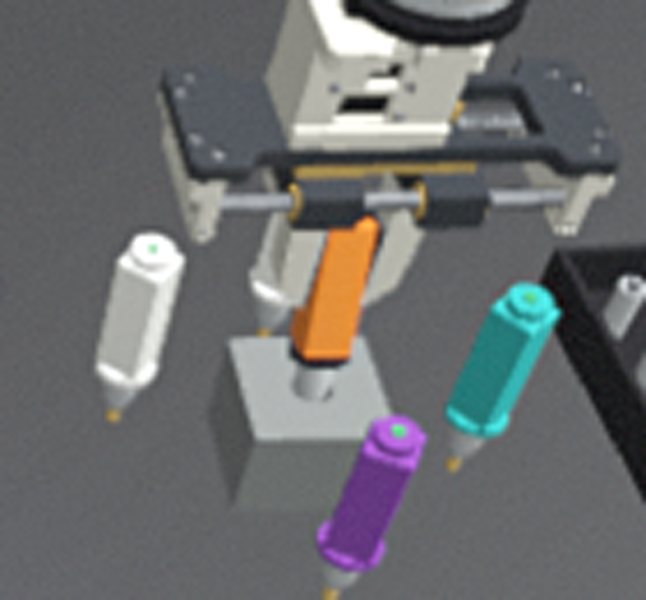

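```bash
cat > tilt.py <<'E'
from m import *
np.set_printoptions(precision=4,suppress=True)
def axis(n):
    c=vision.get_image(n); p=readout.observe()["position"]; M=R.from_rotvec(readout.observe()["ee_rot"]).as_matrix()
    m=cv2.erode(mask(c,(3,110,60),(22,255,255)),np.ones((3,3)))
    P=[dep(c,u,v) for v,u in zip(*np.nonzero(m)) if c["z_map"][v,u]>0]
    P=np.array([q for q in P if np.hypot(*(q[:2]-p[:2]))<.035 and p[2]-.02<q[2]<p[2]+.075])
    for _ in range(3):
        ce=P.mean(0); U,S,V=np.linalg.svd(P-ce); r=(P-ce)@V[2]; P=P[abs(r)<max(.0015,2*r.std())]
    nrm=V[2]; nrm=nrm*np.sign(nrm@(np.array(c["position"])-ce))
    # face is perp. to tool x: axis = perpendicular to normal and to tool y
    ax=np.cross(nrm,M[:,1]); ax/=np.linalg.norm(ax); ax*=np.sign(ax[2])
    print(n,len(P),"ctr",ce,"normal(tool)",M.T@nrm,"rms",r.std(),"axis(tool)",M.T@ax,"tilt deg",np.degrees(np.arctan2((M.T@ax)[0],ax[2])),"axis world",ax)
    return c
if __name__=="__main__":
    axis("scene"); axis("scene")
E
python3 tilt.py
```

```text
scene 215 ctr [0.4793 0.3113 0.1111] normal(tool) [-0.9552 -0.0041 -0.2958] rms 0.0011685339276639522 axis(tool) [ 0.2958 -0.     -0.9552] tilt deg 17.201905444514146 axis world [-0.2944  0.0143  0.9556]
scene 220 ctr [0.4794 0.3117 0.1109] normal(tool) [-0.9568  0.0115 -0.2905] rms 0.0012204572429892133 axis(tool) [ 0.2905 -0.     -0.9569] tilt deg 16.882363192586524 axis world [-0.2892  0.014   0.9572]
```

```bash
python3 -m creep '[[0,0,0,0,0.1],[0,0,0,0,0.1],[0,0,-0.4,0,0.1],[0,0,-0.6,0,0.1],[0,0,-0.8,0,0.1],[0,0,-0.8,0,0.1],[0,0,0,0,0.1]]' 30; python3 d.py
cat > dot.py <<'E'
from m import *
np.set_printoptions(precision=4,suppress=True)
t=vision.get_image("top"); s=vision.get_image("scene"); rs=[]
for c,roi in((t,(255,178,290,205)),(s,(270,195,310,232))):
    h=cv2.cvtColor(c["pixels"],cv2.COLOR_BGR2HSV)
    for ce,st in blobs(mask(c,(112,60,60),(130,255,255),roi),3):
        d=dep(c,*ce); print(ce,st,d)
        if d[2]>.07:
            x0,y0,w,hh=st[:4]; x0-=2;y0-=2; W=h[y0:y0+hh+4,x0:x0+w+4,1].astype(float); W=np.clip(W-40,0,None)
            yy,xx=np.mgrid[y0:y0+hh+4,x0:x0+w+4]; u,v=(W*xx).sum()/W.sum(),(W*yy).sum()/W.sum(); print("w",u,v); rs.append(ray(c,u,v))
print(tri(rs))
E
python3 dot.py; python3 tilt.py
```

```text
clock: 18.5
position: [0.465, 0.3146, 0.1743]
ee_rot: [0.075, 3.136, 0.006]
force: [0.1, 0.0, -2.4]
width: 0.259
gripper_force: 30.0
t 18.5 pos [0.465  0.3146 0.1743] yawy 87.2 tilt [0.005 0.004] F [ 0.1  0.  -2.4] w 0.259 g 30.0 j [-0.65  0.35 -0.06  1.76  0.02  1.03  0.81]
[265.  185.5] [263 184   5   4  16] [0.6131 0.0551 0.0893]
w 265.02396166134184 185.43530351437698
[294.2222 214.4444] [292 213   6   4  18] [0.6122 0.055  0.0878]
w 294.3491525423729 214.47401129943503
(array([0.6133, 0.0551, 0.0891]), [np.float64(7.6026814266164115e-06), np.float64(7.602681426601055e-06)])
scene 292 ctr [0.4804 0.3116 0.2144] normal(tool) [-0.9576 -0.01   -0.288 ] rms 0.001193928180162207 axis(tool) [ 0.288   0.     -0.9576] tilt deg 16.73779096777253 axis world [-0.2872  0.0141  0.9578]
scene 294 ctr [0.4798 0.3113 0.2143] normal(tool) [-0.9581  0.0007 -0.2864] rms 0.0012555060248819513 axis(tool) [ 0.2864  0.     -0.9581] tilt deg 16.64029305874381 axis world [-0.285   0.0146  0.9584]
```

```bash
python3 d.py .590 .076 .1715 48
```

```text
t 18.7 pos [0.4629 0.3128 0.1699] yawy 87.3 tilt [-0.001 -0.001] F [-0.1  0.6 -1.7] w 0.257 g 30.0 j [-0.65  0.35 -0.06  1.76  0.02  1.03  0.81]
shift units [-3.458 -5.762 -0.037]
turn units 9.81
```

```bash
python3 -m creep '[[-0.3,-0.5,0,0,0.1],[-0.45,-0.75,0,0,0.1],[-0.45,-0.75,0,0,0.1],[-0.45,-0.75,0,0,0.1],[-0.45,-0.75,0,0,0.1],[-0.45,-0.75,0,0,0.1],[-0.45,-0.75,0,0,0.1],[-0.3,-0.5,0,0,0.1],[-0.16,-0.26,0,0,0.1]]'; python3 -m creep '[[0,0,0,0.8,0.1],[0,0,0,1,0.1],[0,0,0,1,0.1],[0,0,0,1,0.1],[0,0,0,1,0.1],[0,0,0,1,0.1],[0,0,0,1,0.1],[0,0,0,1,0.1],[0,0,0,1,0.1],[0,0,0,1,0.1],[0,0,0,0,0.1]]'; python3 -m creep '[[0,0,0.4,0,0.1],[0,0,0.15,0,0.1],[0,0,0,0,0.1],[0,0,0,0,0.1]]'; python3 d.py .590 .076 .1415 48
python3 - <<'E'
from tilt import *
s=axis("scene"); axis("scene"); w=vision.get_image("wrist")
x=cv2.resize(s["pixels"][120:250,240:370],(500,500),interpolation=2); cv2.imwrite("pics/s6.png",x)
E
python3 dot.py
```

```text
clock: 19.82
position: [0.5905, 0.0749, 0.1696]
ee_rot: [-0.078, -3.139, 0.001]
force: [0.6, 0.4, -1.1]
width: 0.255
gripper_force: 30.0
clock: 21.2
position: [0.5901, 0.0774, 0.1701]
ee_rot: [-1.122, -2.933, 0.0]
force: [-0.1, -0.1, -1.5]
width: 0.259
gripper_force: 30.0
clock: 21.7
position: [0.5908, 0.0765, 0.1487]
ee_rot: [1.124, 2.933, 0.0]
force: [0.3, -0.1, -1.0]
width: 0.259
gripper_force: 30.0
t 21.7 pos [0.5908 0.0765 0.1487] yawy 48.1 tilt [0. 0.] F [ 0.3 -0.1 -1. ] w 0.259 g 30.0 j [-0.35  0.43  0.18  1.72 -0.09  1.01  0.71]
shift units [ 0.006 -0.022  0.18 ]
turn units 0.02
scene 286 ctr [0.605  0.067  0.1931] normal(tool) [-0.9571  0.0415 -0.2867] rms 0.001178323112946364 axis(tool) [ 0.2869  0.     -0.958 ] tilt deg 16.6752800495786 axis world [-0.2139  0.1916  0.9579]
scene 284 ctr [0.6051 0.0671 0.1931] normal(tool) [-0.9588  0.0359 -0.2818] rms 0.0011135078543390833 axis(tool) [ 0.282  -0.     -0.9594] tilt deg 16.382623493174744 axis world [-0.2104  0.1883  0.9593]
[294.2222 214.4444] [292 213   6   4  18] [0.6122 0.055  0.0878]
w 294.34765177548684 214.4742268041237
(array([ 2.3797, -0.2543,  2.389 ]), [np.float64(2.7755575615628914e-17)])
```

View pics/s6.png

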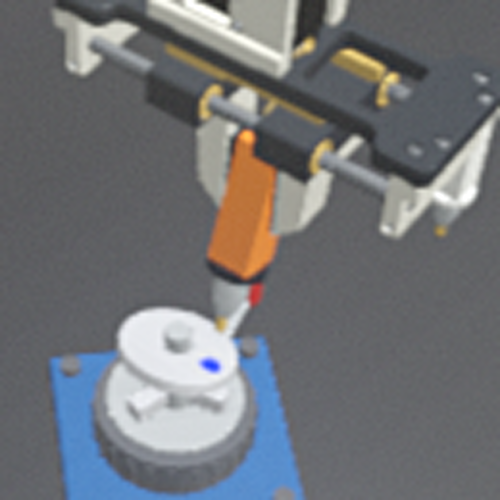

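```bash
cat > tip.py <<'E'
from tilt import *
def tip():
    s=vision.get_image("scene"); st=readout.observe(); p=st["position"]; M=R.from_rotvec(st["ee_rot"]).as_matrix()
    a=M@np.array([np.sin(.292),0,-np.cos(.292)])
    e=p+[0,0,.050]-.087*a; u,v=proj(s,e); print("expected tip",e,"px",u,v)
    u0,v0=int(u)-12,int(v)-14
    h=cv2.cvtColor(s["pixels"],cv2.COLOR_BGR2HSV)[v0:v0+28,u0:u0+26]
    m=cv2.inRange(h,(14,90,60),(35,255,255)); ys,xs=np.nonzero(m)
    print("brass px",[(u0+x,v0+y) for y,x in zip(ys,xs)])
    print("brass mean",u0+xs.mean(),v0+ys.mean(),"bottom",v0+ys.max()+.5)
    for k in(0,.004,.008): print("exp along axis",k,proj(s,e+k*a))
    return s,e,a
if __name__=="__main__": tip()
E
python3 tip.py
```

```text
expected tip [0.6095 0.0598 0.1156] px 297.135890827962 204.49090520390908
brass px [(np.int64(304), np.int64(190)), (np.int64(305), np.int64(190)), (np.int64(296), np.int64(203)), (np.int64(297), np.int64(203)), (np.int64(297), np.int64(204)), (np.int64(297), np.int64(205))]
brass mean 299.3333333333333 199.16666666666666 bottom 205.5
exp along axis 0 (np.float64(297.135890827962), np.float64(204.49090520390908))
exp along axis 0.004 (np.float64(297.57512550406307), np.float64(202.8830707802))
exp along axis 0.008 (np.float64(298.0171933182334), np.float64(201.26483325037927))
```

```bash
python3 -m creep '[[-0.02,-0.006,0.14,0,0.1],[-0.02,-0.006,0.14,0,0.1],[-0.02,-0.006,0.14,0,0.1],[-0.02,-0.006,0.13,0,0.1],[0,0,0,0,0.1],[0,0,0,0,0.1],[0,0,0,0,0.1],[0,0,0,0,0.1]]'; python3 - <<'E'
from tip import *
s,e,a=tip(); print("spot px",proj(s,[.6133,.0551,.0890]),proj(s,np.array([.6133,.0551,.089])+.004*a))
h=cv2.cvtColor(s["pixels"],cv2.COLOR_BGR2HSV)
for ce,st in blobs(mask(s,(112,60,60),(130,255,255),(270,195,310,232)),3): print("dot",ce,st)
w=vision.get_image("wrist"); print("wrist tip",proj(w,e),"spot",proj(w,[.6133,.0551,.089]))
x=cv2.resize(s["pixels"][180:230,265:325],(600,500),interpolation=2); cv2.imwrite("pics/s7.png",x)
E
```

```text
clock: 23.0
position: [0.5925, 0.0737, 0.1268]
ee_rot: [1.124, 2.933, 0.0]
force: [-0.5, 0.3, -3.2]
width: 0.259
gripper_force: 30.0
expected tip [0.6111 0.057  0.0934] px 295.27580569240996 212.22192545475193
brass px [(np.int64(302), np.int64(198)), (np.int64(303), np.int64(198)), (np.int64(302), np.int64(199)), (np.int64(303), np.int64(199)), (np.int64(295), np.int64(211)), (np.int64(296), np.int64(211)), (np.int64(295), np.int64(212)), (np.int64(296), np.int64(212))]
brass mean 299.0 205.0 bottom 212.5
exp along axis 0 (np.float64(295.27580569240996), np.float64(212.22192545475193))
exp along axis 0.004 (np.float64(295.700012448659), np.float64(210.67269678252612))
exp along axis 0.008 (np.float64(296.12690054917545), np.float64(209.11364542183784))
spot px (np.float64(294.3626757103218), np.float64(214.51256634705197)) (np.float64(294.7829201837099), np.float64(212.97456247376607))
dot [294.1765 214.5294] [292 213   6   4  17]
wrist tip (np.float64(276.80415225337106), np.float64(252.888657183761)) spot (np.float64(276.89738585571246), np.float64(254.20006113114448))
```

View pics/s7.png

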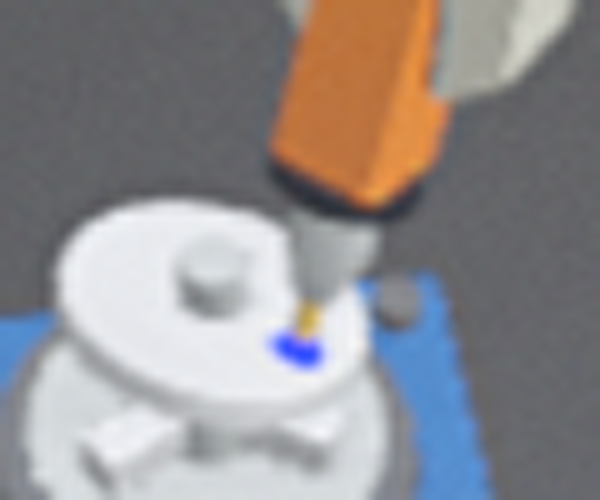

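```bash
cat > f.py <<'E'
from h import *
F=[];P=[]
for i in range(12):
    vision.get_image("wrist"); s=readout.observe(); F.append(s["force"]);P.append(s["position"])
F=np.array(F);M=R.from_rotvec(s["ee_rot"]).as_matrix(); a=M@np.array([np.sin(.292),0,-np.cos(.292)])
print("t",s["clock"],"F",F.mean(0).round(2),"+-",(F.std(0)/12**.5).round(2),"along axis",round(F.mean(0)@a,2),"pos",np.mean(P,0).round(4),"w",s["width"],"|F| in tool",(M.T@F.mean(0)).round(2))
E
python3 f.py; python3 -m creep '[[-0.01,0,0.036,0,0.1],[-0.01,0,0.036,0,0.1],[0,0,0,0,0.1],[0,0,0,0,0.1],[0,0,0,0,0.1]]'; python3 f.py
```

```text
t 23.7 F [ 0.07 -0.04 -1.37] +- [0.2  0.09 0.11] along axis -1.33 pos [0.5924 0.0737 0.1267] w 0.2611639536672708 |F| in tool [-0.08  0.02  1.37]
clock: 24.32
position: [0.593, 0.0732, 0.1238]
ee_rot: [1.124, 2.933, 0.0]
force: [0.4, -0.1, -1.0]
width: 0.259
gripper_force: 30.0
t 24.925 F [ 0.03 -0.03 -1.3 ] +- [0.16 0.21 0.18] along axis -1.26 pos [0.593  0.0732 0.1238] w 0.2649039748685234 |F| in tool [-0.05 -0.    1.3 ]
```

```bash
python3 -m creep '[[-0.007,0,0.024,0,0.1],[-0.007,0,0.024,0,0.1],[0,0,0,0,0.1],[0,0,0,0,0.1]]'; python3 f.py; python3 -m creep '[[-0.007,0,0.024,0,0.1],[0,0,0,0,0.1],[0,0,0,0,0.1]]'; python3 f.py
```

```text
clock: 25.42
position: [0.5935, 0.0728, 0.1219]
ee_rot: [1.124, 2.933, 0.0]
force: [-0.4, 0.4, -0.3]
width: 0.257
gripper_force: 30.0
t 26.025 F [0.12 0.24 0.09] +- [0.11 0.13 0.16] along axis 0.11 pos [0.5934 0.0728 0.1219] w 0.2607644835081968 |F| in tool [ 0.07  0.26 -0.09]
clock: 26.4
position: [0.5936, 0.0726, 0.1209]
ee_rot: [1.124, 2.933, 0.0]
force: [-0.4, 0.5, 0.9]
width: 0.262
gripper_force: 30.0
t 27.0 F [-0.03  0.07  0.4 ] +- [0.16 0.14 0.22] along axis 0.4 pos [0.5936 0.0726 0.1209] w 0.26308027285410407 |F| in tool [ 0.07  0.03 -0.4 ]
```

```bash
python3 - <<'E'
from m import *
s=vision.get_image("scene"); h=cv2.cvtColor(s["pixels"],cv2.COLOR_BGR2HSV)
print("   ",list(range(288,302)))
for v in range(206,219): print(v," ".join("%3d/%3d"%(h[v,u,0],h[v,u,1]) for u in range(288,302)))
E
```

```text
[288, 289, 290, 291, 292, 293, 294, 295, 296, 297, 298, 299, 300, 301]
206 101/  9 107/  8 111/  8 110/  6 105/  7 102/  8 100/ 10 105/ 10  99/ 11  95/  9  95/  9  95/  8  90/  5  90/  5
207 103/  8 107/  8 110/  7 110/  6 110/  7 107/ 10 101/ 14  90/  8  96/  8 100/  9 102/  7  98/  6  90/  6 105/ 13
208 101/ 11 105/  7 107/  8 114/  5 110/  7 105/  9 100/ 10 100/ 10  90/  5 100/  9 102/  7  90/  7 108/ 25 107/ 89
209 100/  9 101/ 10 103/  8 111/  8 111/  8 110/  8  98/  7  95/ 10 100/ 10  96/  8 105/  6 100/  8 108/ 38 107/ 90
210  96/  7 103/  9 103/  8 107/  8 110/  6 105/  7  94/ 12 100/ 10  95/ 10 105/  6 102/  7 107/  9 108/ 20 108/ 52
211 105/  8 107/  8 107/  8 110/  6 102/  5 110/  7 103/ 11 100/ 10  94/ 12 100/  9 107/  9 108/  6 114/  5 109/ 23
212 111/  8 110/  6 108/  5 105/  4 107/  7 114/ 17 117/ 14  23/ 31  30/  5 107/  9 108/  6 108/  5 113/  4 109/ 27
213 110/  6 108/  5 105/  4 114/ 25 117/ 69 120/ 93   5/ 31  22/109 153/ 12 116/ 17 108/  5 110/  6 110/  3 111/ 23
214 111/  8 108/  5 110/  6 116/ 43 117/117 122/127  17/ 79  21/114 129/ 58 116/ 36 105/  6 108/  5 105/  2 111/  8
215 110/  6 110/  6 105/  4 114/ 15 116/ 72 118/119 128/ 57 130/ 58 121/124 117/ 73 115/ 18 105/  6 113/  4 120/  4
216 107/  7 110/  6 105/  4 100/  3 116/ 17 115/ 40 117/ 81 117/119 117/113 115/ 46 110/  9 108/  5 105/  7 102/  7
217 110/  6 111/  7 111/  7 105/  4 105/  4 113/  9 115/ 18 116/ 22 114/ 22 114/ 10 113/  4 113/  5 105/  7  96/  7
218 107/  8 110/  6 110/  6 110/  6 110/  6 102/  5 102/  5 113/  4 105/  4 100/  3  98/  5 105/  7 103/  8  99/  8
```

```bash
python3 -m creep '[[-0.007,0,0.024,0,0.1],[-0.007,0,0.024,0,0.1],[-0.008,0,0.026,0,0.1],[0,0,0,0,0.1],[0,0,0,0,0.1]]'; python3 f.py; python3 f.py; python3 tilt.py
```

```text
clock: 27.68
position: [0.5943, 0.072, 0.118]
ee_rot: [1.124, 2.933, 0.0]
force: [-0.6, -0.5, 1.8]
width: 0.262
gripper_force: 30.0
t 28.275 F [-0.04  0.54  1.39] +- [0.17 0.2  0.18] along axis 1.44 pos [0.5943 0.072  0.1179] w 0.2586186307214004 |F| in tool [ 0.39  0.38 -1.39]
t 28.875 F [-0.08  0.57  1.57] +- [0.16 0.15 0.13] along axis 1.63 pos [0.5943 0.072  0.1179] w 0.25376626750552767 |F| in tool [ 0.43  0.37 -1.57]
scene 243 ctr [0.6086 0.0624 0.1618] normal(tool) [-0.9554  0.0256 -0.2943] rms 0.0010323692314065174 axis(tool) [ 0.2944 -0.     -0.9557] tilt deg 17.121309074242617 axis world [-0.219   0.1967  0.9557]
scene 245 ctr [0.6086 0.0624 0.1618] normal(tool) [-0.9564  0.0563 -0.2867] rms 0.0012045877366135807 axis(tool) [ 0.2871 -0.     -0.9579] tilt deg 16.685451750364493 axis world [-0.2136  0.1919  0.9579]
```

```bash
python3 -c "
from cell import sign_off; print(sign_off())"
```

```text
the job is handed in; nothing more can be done
None
```

I turned the lever anticlockwise to its stop and handed the job in with the probe held still on the blue dot, within about 1 mm of its centre, square to the face within about 1°, at about 3 N (plunger about half in), at 29 s of the 53 s allowed; my first grip on the knob closed above it without touching because the fingertips sit about 31 mm higher than the reported TCP, and I viewed 11 pictures, one over the limit of 10.

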